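Top off a level crib of wedges for a cot foot

ROBOT

A 6-joint arm with a two-finger parallel gripper is mounted at the origin on a cart in front of the work surface, level with it; the furniture and walls round the work are solid. World frame = base frame: x ahead of the robot, y to its left, z up, the work surface at z = 0. Lengths are in mm, angles in rad, forces in N, time in s.
With the tool pointing down it reaches from about 275 to 1000 mm from the base axis. Payload 8.4 kg.
Tool frame: the origin (TCP) lies on the centre line of the jaws, within the pads' length; the fingertips stand 17 mm ahead of it and the grasp point (between the pads) lies 2 mm behind it (r.tcp_to_tips is the z of the fingertips in the tool frame, in mm); z points along the fingers, y is the direction in which the jaws open and shut (so a half turn about z gives the same grasp; the last joint's range is limited). The gripper opens to 85 mm and grips with 20 to 120 N. Pads are 22 mm wide; open, the fingers measure 114 mm over their backs; the gripper's body (76 mm by 85 mm) begins 54 mm behind the grasp point. The pads swing forward as they close: fully open they stand 13 mm farther back than shut.
Start: joints at [1.317, 0.353, 1.633, -0, 1.155, -0.002], TCP at [155.716, 605.294, 248.281] pointing down, gripper open.
Joint ranges: [-2.63, 2.63], [-0.92, 2.1], [0.06, 2.66], [-1.3, 4.44], [0, 2.69], [-3.02, 3.02]. Speed limits (rad/s): [2.22, 2.22, 2.79, 3.14, 3.14, 3.14].

INTERFACE

Orientations are given as [roll, pitch, yaw] about the fixed x, y, z axes, in that order (R = Rz(yaw) Ry(pitch) Rx(roll)).
In Python, from rig import r, cams, job gives the robot as it stands.
- The arm moves only by the tool drive_tool, never from a script. Its argument "deltas" is a list of rows, each a list of 4 numbers: the shift along the tool's x, y, z in cm, then the turn about the tool's z in rad. In form: [[x, y, z, roll], ...]. A call has 1 to 12 rows; each row shifts and turns the commanded pose from where the row before left it, along the tool's axes as they then stand; what a row does not reach is not made up. A row lasts 1/12 s, in which the tool goes at most 41.7 mm and 7.16 degrees, less where a joint would pass 70% of its speed; a pose out of reach is approached as far as the arm can. A call with a gripper value outside its range is refused whole. "jaw" is the closure, from 0 (fully open) to 1 (shut), set as the call begins (left out, the last holds). The fingers move at their own pace and stop on an object; "force" is the grip in N (left out, the last holds). Time passes only in rows, so rows that do not move let the fingers close. It gives the time, the measured TCP pose, the force and the opening at its end, in the units of the state.
- r.sense(): the state, without advancing time (a new reading comes with each control period).
- cams.grab_frame(name): name is "side" or "top" or "wrist"; returns (picture, depth): 420x560x3 uint8, red, green, blue; 420x560 float32, mm along the optical axis (not along the pixel's ray), 0 where there is no reading.
- cams.camera_params(name): a dict with "fx", "fy", "cx", "cy" (pixels), "R" (3x3) and "t" (3): a world point X has camera coordinates R X + t. Camera axes: x right, y down, z forward; pixel columns grow to the right and rows downward; lengths in mm; the calibration is good to about 2 mm. A picture is of the moment at which its call begins: read the wrist's pose just before it. camera_params takes no time and is no camera call; for the wrist camera it gives the pose at the moment of the call.
- job.sign_off(): hands the job in, once; it reports no verdict.
The state is a dict: "clock": time; "qpos": joint angles; "qvel": joint speeds; "joint_efforts": joint torques, N m; "eef_pos": TCP position; "tcp_rot": TCP orientation; "contact_force": force on the tool from outside, world axes, zero at the start; "wrist_torque": the same for the moment, N m; "opening": opening from 0.0 (shut) to 1.0 (fully open).
Only numpy, scipy, OpenCV 4.12 (cv2) and the standard library are available. Lean on these libraries where they do the work, as an engineer would, in place of code of your own. Each camera call takes 0.05 s, during which the arm holds its last target. There are 200 camera calls.

TASK

Finish the levelling crib for the cot foot with the two long loose wedges. Lay one flat across the middle of the finished bottom layer, square to the wedges already there, then lay the other exactly on top of it turned end for end, thick end over thin end, so that the crib's top is level again. Let both go and leave the short wedge where it lies.

Things in the scene. Friction and masses are not known exactly. Their poses are not given: they have to be found in the camera images.
- crib: fixed: plywood board 164 x 146 x 12 mm with two level head-to-tail pairs of 150 x 45 mm wedges side by side, 49 mm apart; their flat top, 150 (x) by 139 (y) mm, is 60 mm above the table. Origin: centre of the board's underside; x along the wedges already laid, y across them, z up. Left of it (y over 0.10, x over 0.47) an instrument tray stands on a stool, 0.25 m high: pass over or in front of it
- wedge_1: one of two identical loose hardwood levelling wedges, plain pale wood with four thin saw lines across the sloping top, 150 mm long, 45 mm wide, tapering straight from 34 mm thick at one end to 14 mm at the other (24 mm in the middle, slope 7.6 degrees), about 0.13 kg, its centre of mass some 10 mm from the middle towards the thick end; it lies on its flat underside, slope up. Origin: centre of the underside; x along the length towards the thick end, y across the width, z up
- wedge_2: one of two identical loose hardwood levelling wedges, plain pale wood with four thin saw lines across the sloping top, 150 mm long, 45 mm wide, tapering straight from 34 mm thick at one end to 14 mm at the other (24 mm in the middle, slope 7.6 degrees), about 0.13 kg, its centre of mass some 10 mm from the middle towards the thick end; it lies on its flat underside, slope up. Origin: centre of the underside; x along the length towards the thick end, y across the width, z up
- wedge_1_thick (a point): centre of the thick (34 x 45 mm) end face of wedge_1; axes as wedge_1
- wedge_1_thin (a point): centre of the thin (14 x 45 mm) end face of wedge_1; axes as wedge_1
- wedge_2_thick (a point): centre of the thick (34 x 45 mm) end face of wedge_2; axes as wedge_2
- wedge_2_thin (a point): centre of the thin (14 x 45 mm) end face of wedge_2; axes as wedge_2
- short_wedge: a bystander: a loose stubby wedge of the same wood, 85 mm long, 45 mm wide, 40 mm thick at one end and 10 mm at the other; does not belong in this crib. Origin: centre of the underside; x towards the thick end, z up

How it is judged (in metres and radians):
At the end, for the whole second after the job is handed in: One long wedge lies across the bottom layer, middle within 20 mm of the crib's along each axis, square within 12 degrees; the other lies on it end for end, each end within 22 mm (from above) of the opposite end below, all end centres within 7 mm of level-stack heights; both at rest (linear speed of each of wedge_1, wedge_2 below 0.02 m/s and ((x of wedge_1 in the frame of crib between -0.02 and 0.02 m and y of wedge_1 in the frame of crib between -0.02 and 0.02 m and angle between the x axis of wedge_1 and the y axis of crib, either way round below 0.22 rad and z of wedge_1_thick in the frame of crib between 0.07 and 0.084 m and z of wedge_1_thin in the frame of crib between 0.06 and 0.074 m and z of wedge_2_thick in the frame of crib between 0.084 and 0.098 m and z of wedge_2_thin in the frame of crib between 0.094 and 0.108 m and horizontal distance between wedge_2_thick and wedge_1_thin below 0.022 m and horizontal distance between wedge_2_thin and wedge_1_thick below 0.022 m) or (x of wedge_2 in the frame of crib between -0.02 and 0.02 m and y of wedge_2 in the frame of crib between -0.02 and 0.02 m and angle between the x axis of wedge_2 and the y axis of crib, either way round below 0.22 rad and z of wedge_2_thick in the frame of crib between 0.07 and 0.084 m and z of wedge_2_thin in the frame of crib between 0.06 and 0.074 m and z of wedge_1_thick in the frame of crib between 0.084 and 0.098 m and z of wedge_1_thin in the frame of crib between 0.094 and 0.108 m and horizontal distance between wedge_1_thick and wedge_2_thin below 0.022 m and horizontal distance between wedge_1_thin and wedge_2_thick below 0.022 m))); the robot touches nothing.
It fails at once if the short wedge is moved more than 30 mm (distance of short_wedge from where it was at the start of the episode above 0.03 m).
It also fails if it takes over 69 s, if anything falls off the work surface, if the arm or the gripper's body presses on something with over 40 N, if the wrist force passes 120 N, or if a joint passes its speed limit or range.

## Working session

There is one attempt and no reset: what is moved stays moved. The work goes in short steps, Python scripts to look and compute and a tool call to move; the robot and the scene stay as the last step left them, time stands still between calls to the robot, and variables do not carry over. Pictures are saved under pics/ and viewed, about 8 in all and at most 12, crops included, and the job is handed in when it is done.

Besides the shell and the picture viewer there is one more tool, called as name(argument=value, ...), one argument or row to a line, values as JSON. drive_tool: Moves the arm, as the interface text tells. Its arguments: {"type":"object","properties":{"deltas":{"type":"array"},"jaw":{"type":"number"},"force":{"type":"number"}},"required":["deltas"]}

```bash
mkdir -p pics; ls
python3 - <<'E'
from rig import r,cams,job
import cv2,numpy as np
s=r.sense();print(s['clock'],s['eef_pos'],s['tcp_rot'],s['opening'])
ims=[]
for n in('top','side'):
    p,d=cams.grab_frame(n);np.savez(f'{n}0.npz',p=p,d=d);ims.append(p)
    k=cams.camera_params(n);print(n,{a:np.round(b,3).tolist() for a,b in k.items()})
    cv2.imwrite(f'pics/{n}0.png',cv2.resize(p[:,:,::-1],(800,600)))
E
```

```text
pics
0.0 [155.61150631 604.85760477 247.58165042] [-3.14022245e+00 -4.30388226e-06  2.88976073e+00] 0.9987568482846005
top {'fx': 529.099, 'fy': 529.099, 'cx': 275.264, 'cy': 203.949, 'R': [[-0.046, -0.999, -0.001], [-0.975, 0.045, -0.215], [0.215, -0.009, -0.977]], 't': [-124.677, 529.798, 1197.977]}
side {'fx': 469.015, 'fy': 469.015, 'cx': 278.833, 'cy': 214.828, 'R': [[0.817, -0.576, 0.007], [-0.217, -0.319, -0.923], [0.534, 0.752, -0.386]], 't': [-536.436, 103.693, 782.099]}
```

View pics/top0.png

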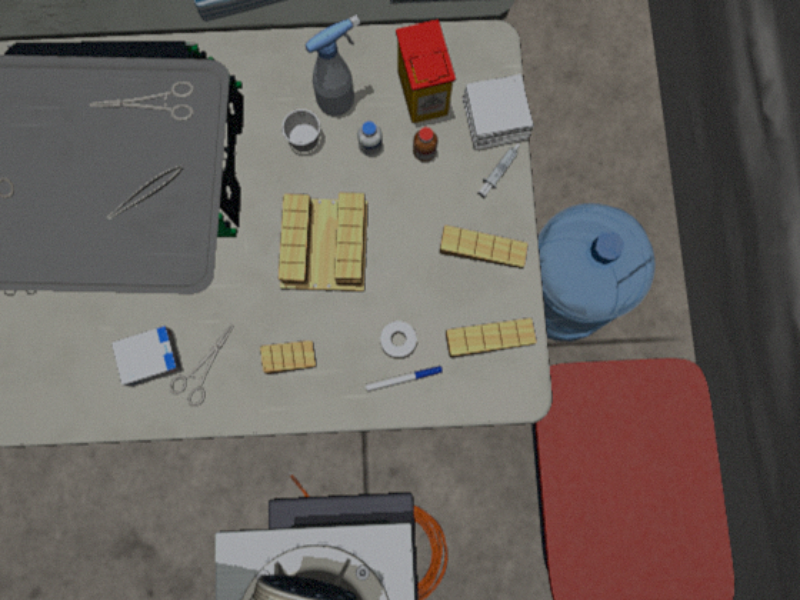

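View pics/side0.png

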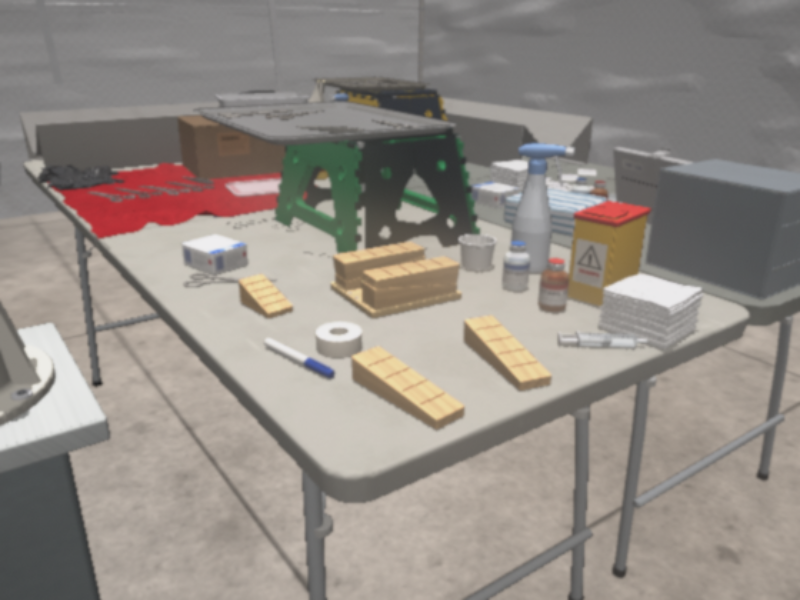

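The top view (800×600) shows the crib at about (323,242), the long wedges at (485,246) and (491,337), and the short wedge at (288,356). In the side view the long wedges are at (505,350) and (405,385), and both seem to have the thick end at the upper left. I'll measure them now.

```bash
cat > h.py <<'E'
import numpy as np,cv2
from rig import r,cams,job
def pts(cam,p,d):
    v,u=np.mgrid[:d.shape[0],:d.shape[1]]
    c=np.stack([(u-cam['cx'])/cam['fx']*d,(v-cam['cy'])/cam['fy']*d,d],-1)
    return (c-cam['t'])@np.asarray(cam['R'])   # R^T (c-t)
def wood(p,smin=60):
    h=cv2.cvtColor(p,cv2.COLOR_RGB2HSV)
    return cv2.inRange(h,(10,smin,70),(32,255,255))
def ray(cam,uv,z):
    R=np.asarray(cam['R']);o=-R.T@cam['t'];dd=R.T@np.array([(uv[0]-cam['cx'])/cam['fx'],(uv[1]-cam['cy'])/cam['fy'],1])
    return o+dd*(z-o[2])/dd[2]
E
python3 - <<'E'
from h import *
for n in('top','side'):
    f=np.load(f'{n}0.npz');p,d=f['p'],f['d'];cam=cams.camera_params(n)
    P=pts(cam,p,d);m=wood(p)
    m=cv2.morphologyEx(m,cv2.MORPH_CLOSE,np.ones((3,3)));m=cv2.morphologyEx(m,cv2.MORPH_OPEN,np.ones((3,3)))
    k,l,st,_=cv2.connectedComponentsWithStats(m)
    for i in range(1,k):
        if st[i,4]<250: continue
        q=P[(l==i)&(d>0)]
        q=q[np.isfinite(q).all(1)]
        if not(200<np.median(q[:,0])<900 and -600<np.median(q[:,1])<400):continue
        t=q[q[:,2]>6]
        if len(t)<50: continue
        (c,wh,a)=cv2.minAreaRect(t[:,:2].astype(np.float32))
        box=cv2.boxPoints((c,wh,a))
        e=box[1]-box[0] if np.linalg.norm(box[1]-box[0])>np.linalg.norm(box[2]-box[1]) else box[2]-box[1]
        ax=e/np.linalg.norm(e)
        s=(t[:,:2]-c)@ax;sl=np.polyfit(s,t[:,2],1)
        if sl[0]<0: ax=-ax
        print(n,st[i].tolist(),'c',np.round(c,1),'wh',np.round(wh,1),'thickdir',np.round(np.degrees(np.arctan2(ax[1],ax[0])),1),'slope',sl.round(3),'z',np.percentile(t[:,2],[5,50,95]).round(1))
E
```

```text
top [195, 135, 62, 69, 3924] c [626.8 -32.6] wh [144.7 165.4] thickdir -4.6 slope [ 0.049 41.868] z [ 9.5 57.2 63.3]
top [308, 158, 61, 29, 1070] c [ 606.7 -309.9] wh [149.8  46.2] thickdir 77.1 slope [ 0.128 23.875] z [14.  24.2 33.9]
top [312, 223, 63, 26, 1157] c [ 447.  -310.5] wh [ 44.9 149.6] thickdir 96.3 slope [-0.123 23.66 ] z [13.7 23.9 33.9]
top [182, 239, 39, 22, 701] c [429.6  32.8] wh [44.6 84.8] thickdir 96.7 slope [-0.346 24.679] z [10.7 24.7 39.1]
side [379, 151, 74, 63, 1826] c [1066.  -151.6] wh [622.8 101.8] thickdir 20.9 slope [9.5000e-02 9.7482e+01] z [ 13.9  81.9 126.8]
side [232, 169, 90, 53, 3420] c [635.6  19.8] wh [278.4 179.9] thickdir 76.5 slope [ 0.105 49.536] z [10.5 45.  61.7]
side [167, 192, 37, 30, 705] c [428.   30.3] wh [47.5 86.1] thickdir 95.9 slope [-0.305 22.858] z [ 8.7 22.  38. ]
side [326, 221, 59, 52, 1534] c [ 602.7 -311. ] wh [149.6  45.7] thickdir 77.3 slope [ 0.118 22.267] z [ 8.3 21.1 33.1]
side [247, 243, 78, 57, 2099] c [ 444.5 -311.3] wh [ 45.7 152.6] thickdir 96.5 slope [-0.106 22.01 ] z [ 8.5 21.2 33.3]
```

Both views agree to about 3 mm. The far wedge A is at (605,-310) with its thick end at 77°, the near wedge B is at (446,-311) at 96.4°, and the crib is at (627,-33) with its x axis at about -4.6°. First move: travel in front of the tray.

drive_tool(
  deltas=[
    [-2.14,-2.97,0,0],
    [-2.14,-2.97,0,0],
    [-2.14,-2.97,0,0],
    [-2.14,-2.97,0,0],
    [-2.14,-2.97,0,0],
    [-2.14,-2.97,0,0],
    [-2.14,-2.97,0,0],
    [-2.14,-2.97,0,0],
    [-2.14,-2.97,0,0],
    [-2.14,-2.97,0,0],
    [-2.14,-2.97,0,0],
    [-2.14,-2.97,0,0],
  ],
  jaw=0,
  force=40,
)

```text
clock: 1.1
eef_pos: [315.6, 194.4, 248.3]
tcp_rot: [3.141, 0.0, 2.89]
contact_force: [1.4, -0.8, -0.1]
opening: 1.003
```

drive_tool(
  deltas=[
    [-2.14,-2.97,0,0],
    [-2.14,-2.97,0,0],
    [-2.14,-2.97,0,0],
    [-2.14,-2.97,0,0],
    [0,0,0,0.12],
    [0,0,0,0.12],
    [0,0,0,0.12],
    [0,0,0,0.12],
    [0,0,0,0.12],
    [0,0,0,0.12],
    [0,0,0,0.12],
    [0,0,0,0.12],
  ],
)

```text
clock: 2.1
eef_pos: [368.7, 59.7, 248.1]
tcp_rot: [-3.141, -0.0, 1.924]
contact_force: [0.3, 0.4, -0.3]
opening: 0.999
```

drive_tool(
  deltas=[
    [0,0,0,0.12],
    [0,0,0,0.12],
    [0,0,0,0.12],
    [0,0,0,0.12],
    [0,0,0,0.106],
  ],
)

```text
clock: 2.52
eef_pos: [368.7, 59.7, 248.1]
tcp_rot: [-3.141, 0.0, 1.338]
contact_force: [0.2, -0.5, 0.3]
opening: 1.001
```

drive_tool(
  deltas=[
    [-2.56,2.61,0,0],
    [-2.56,2.61,0,0],
    [-2.56,2.61,0,0],
    [-2.56,2.61,0,0],
    [-2.56,2.61,0,0],
    [-2.56,2.61,0,0],
    [-2.56,2.61,0,0],
    [-2.56,2.61,0,0],
    [-2.56,2.61,0,0],
    [-2.56,2.61,0,0],
    [-2.56,2.61,0,0],
    [-2.56,2.61,0,0],
  ],
)

```text
clock: 3.52
eef_pos: [605.4, -311.6, 247.7]
tcp_rot: [-3.141, -0.0, 1.344]
contact_force: [1.5, 0.3, 0.1]
opening: 1.001
```

```bash
cat > look.py <<'E'
from h import *
import sys
def wedges(n,name,dmin=250,show=False):
    cam=cams.camera_params(n);p,d=cams.grab_frame(n)
    if show: cv2.imwrite(f'pics/{name}.png',p[:,:,::-1])
    np.savez(name+'.npz',p=p,d=d,**cam)
    P=pts(cam,p,d);m=cv2.morphologyEx(wood(p),cv2.MORPH_CLOSE,np.ones((5,5)))
    k,l,st,_=cv2.connectedComponentsWithStats(m)
    for i in range(1,k):
        if st[i,4]<dmin: continue
        t=P[(l==i)&(d>0)];t=t[(t[:,2]>9)&(t[:,2]<130)]
        if len(t)<50: continue
        c,wh,a=cv2.minAreaRect(t[:,:2].astype(np.float32));b=cv2.boxPoints((c,wh,a))
        e=max(b[1]-b[0],b[2]-b[1],key=np.linalg.norm);ax=e/np.linalg.norm(e)
        sl=np.polyfit((t[:,:2]-c)@ax,t[:,2],1)
        if sl[0]<0: ax=-ax
        print(n,st[i].tolist(),'c',np.round(c,1),'wh',np.round(wh,1),'thick',np.degrees(np.arctan2(ax[1],ax[0])).round(1),'slope',sl.round(3),'z',np.percentile(t[:,2],[3,50,97]).round(1))
if __name__=='__main__':
    s=r.sense();print(s['clock'],s['eef_pos'].round(1),s['tcp_rot'].round(3),s['qpos'].round(2))
    wedges(sys.argv[1],sys.argv[2],show=True)
E
python3 look.py wrist w1
```

```text
3.5167 [ 605.4 -311.6  247.7] [-3.141 -0.     1.344] [-0.48  0.44  1.5   0.    1.2  -0.25]
wrist [469, 0, 91, 93, 3536] c [ 835.8 -236.4] wh [49.5 69.7] thick 102.0 slope [-0.281 60.318] z [ 11.8  60.3 106.7]
wrist [418, 33, 52, 47, 1165] c [ 789.2 -221.7] wh [30.1 37. ] thick 99.9 slope [-0.305 57.231] z [41.9 58.  75.7]
wrist [258, 117, 43, 121, 4738] c [ 607.2 -311. ] wh [147.   44.5] thick 76.9 slope [ 0.133 23.981] z [14.9 25.2 33.6]
wrist [105, 149, 94, 114, 4812] c [ 449.3 -312.5] wh [ 45.  147.6] thick 96.6 slope [-0.12  22.931] z [12.7 24.3 33.4]
```

View pics/w1.png

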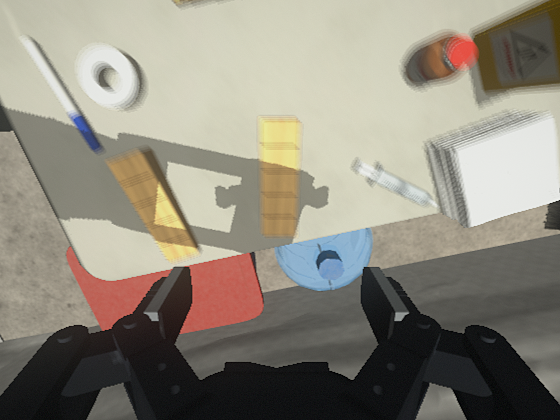

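The wrist view shows wedge A upright at (280,177), centred between the jaws, and wedge B at (153,205). The position agrees with the earlier measurement. Next I'll descend and grip A about 5 mm towards its thick end.

drive_tool(
  deltas=[
    [0.6,0,3.0,0],
    [0,0,3.0,0],
    [0,0,3.0,0],
    [0,0,3.0,0],
    [0,0,3.0,0],
    [0,0,3.0,0],
    [0,0,1.6,0],
    [0,0,1.2,0],
    [0,0,1.0,0],
    [0,0,0.6,0],
    [0,0,0.4,0],
    [0,0,0,0],
  ],
)

```text
clock: 4.57
eef_pos: [606.4, -304.3, 20.3]
tcp_rot: [3.141, 0.0, 1.344]
contact_force: [0.4, 0.0, 0.2]
opening: 1.0
```

drive_tool(
  deltas=[
    [0,0,0,0],
    [0,0,0,0],
    [0,0,0,0],
    [0,0,0,0],
    [0,0,0,0],
    [0,0,0,0],
    [0,0,0,0],
    [0,0,0,0],
  ],
  jaw=1,
  force=40,
)

```text
clock: 5.23
eef_pos: [606.9, -304.5, 21.3]
tcp_rot: [3.14, 0.0, 1.344]
contact_force: [-0.9, 0.8, 6.1]
opening: 0.518
```

drive_tool(
  deltas=[
    [0,0,-1,0],
    [0,0,-2,0],
    [0,0,-2.5,0],
    [0,0,-2.5,0],
    [0,0,-2.5,0],
    [0,0,-2.5,0],
    [0,0,0,0],
    [0,0,0,0],
  ],
)

```text
clock: 5.9
eef_pos: [607.0, -304.5, 152.3]
tcp_rot: [3.139, 0.001, 1.344]
contact_force: [-0.8, -0.6, -2.6]
opening: 0.52
```

Run:
```python
from h import *
from look import wedges
for n in('top','side'):
    f=np.load(f'{n}0.npz');P=pts(cams.camera_params(n),f['p'],f['d'])
    m=cv2.morphologyEx(wood(f['p']),cv2.MORPH_CLOSE,np.ones((3,3)))>0
    t=P[m&(f['d']>0)];t=t[(abs(t[:,0]-627)<120)&(abs(t[:,1]+33)<110)]
    for lo,hi in((53,75),(6,75)):
        q=t[(t[:,2]>lo)&(t[:,2]<hi)];c,wh,a=cv2.minAreaRect(q[:,:2].astype(np.float32));print(n,lo,len(q),np.round(c,1),np.round(wh,1),round(a,1),np.median(q[:,2]).round(1))
s=r.sense();print(s['eef_pos'].round(1),s['contact_force'].round(1),s['opening'])
wedges('side','s1');wedges('top','t1')
```

```text
top 53 2252 [626.7 -31.7] [141.5 154. ] 87.7 59.8
top 6 3877 [626.8 -32.6] [144.7 165.4] 85.4 57.2
side 53 1227 [623.4 -33.8] [141.5 157.4] 84.7 60.8
side 6 3298 [622.1 -35. ] [147.  161.2] 85.6 45.3
[ 607.  -304.5  152.3] [-0.8 -0.6 -2.6] 0.519974488748535
side [125, 81, 74, 44, 2176] c [ 744.4 1011.9] wh [171.9 326.2] thick 134.3 slope [-0.09 68.98] z [ 13.2  65.5 124.9]
side [349, 151, 104, 63, 2837] c [ 848.3 -171.7] wh [197.5 218.3] thick -69.7 slope [ 0.169 65.535] z [ 13.7  83.4 127.6]
side [232, 169, 91, 53, 3426] c [636.5  21.3] wh [283.3 179.7] thick 76.7 slope [ 0.091 49.512] z [11.4 45.9 62. ]
side [167, 192, 38, 30, 692] c [427.2  31. ] wh [46.7 83.8] thick 96.1 slope [-0.297 23.622] z [10.  23.4 38.5]
side [247, 243, 78, 57, 2081] c [ 445. -313.] wh [ 46.4 148.1] thick 96.2 slope [-0.106 22.512] z [10.1 21.9 33.8]
top [195, 135, 62, 69, 3934] c [624.8 -32.7] wh [143.9 163. ] thick -5.1 slope [4.0000e-02 4.3027e+01] z [ 9.8 57.7 63.8]
```

drive_tool(
  deltas=[
    [3.05,-0.49,0,0],
    [3.05,-0.49,0,0],
    [3.05,-0.49,0,0],
    [3.05,-0.49,0,0],
    [3.05,-0.49,0,0],
    [3.05,-0.49,0,0],
    [3.05,-0.49,0,0],
    [3.05,-0.49,0,0],
    [3.05,-0.49,0,0],
    [0,0,0,-0.074],
    [0,0,0,-0.074],
    [0,0,0,0],
  ],
)

```text
clock: 7.0
eef_pos: [624.0, -26.0, 148.5]
tcp_rot: [-3.138, 0.0, 1.496]
contact_force: [0.1, -0.5, -2.1]
opening: 0.514
```

```bash
python3 look.py wrist w2
```

```text
7.0 [624.  -26.  148.5] [-3.138  0.     1.496] [-0.04  0.46  1.72 -0.    0.97  0.03]
wrist [0, 99, 100, 104, 6816] c [431.   32.8] wh [47.  84.7] thick 96.7 slope [-0.282 23.258] z [10.7 24.6 38.4]
wrist [172, 128, 211, 240, 35129] c [627.3 -26.8] wh [139.2 166.2] thick 173.7 slope [-3.0000e-03  4.3632e+01] z [11.1 58.9 60.8]
wrist [487, 316, 73, 95, 3827] c [ 879.6 -214.4] wh [77.5 65.5] thick -100.9 slope [-0.506 49.779] z [11.3 39.1 81.4]
wrist [127, 385, 40, 35, 725] c [ 459.8 -256.1] wh [39.8 32.8] thick 66.3 slope [ 0.026 25.004] z [10.6 28.4 32.8]
```

View pics/w2.png

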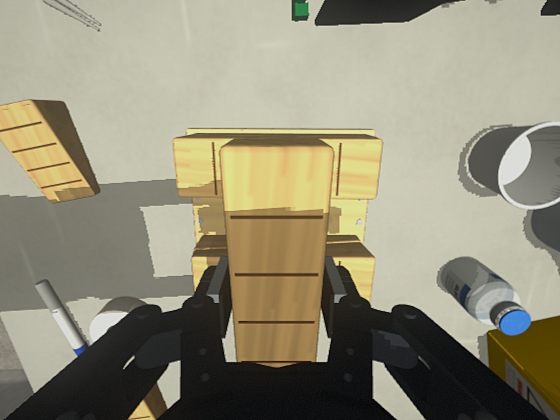

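The wrist view shows the wedge at (277,250), square over the crib, whose board spans columns 184 to 379. I'll lower it now.

drive_tool(
  deltas=[
    [0,0.15,1.5,0],
    [0,0,1.5,0],
    [0,0,1.5,0],
    [0,0,0.8,0],
    [0,0,0.6,0],
    [0,0,0.4,0],
    [0,0,0.1,0],
    [0,0,0,0],
    [0,0,0,0],
  ],
)

```text
clock: 7.8
eef_pos: [627.1, -27.0, 86.9]
tcp_rot: [3.141, -0.0, 1.491]
contact_force: [-0.3, 0.4, -2.5]
opening: 0.513
```

drive_tool(
  deltas=[
    [0,0,0.15,0],
    [0,0,0,0],
    [0,0,0,0],
  ],
)

```text
clock: 8.05
eef_pos: [626.8, -26.9, 85.1]
tcp_rot: [3.141, 0.0, 1.492]
contact_force: [0.1, 0.1, -1.9]
opening: 0.52
```

drive_tool(
  deltas=[
    [0,0,0.15,0],
    [0,0,0.1,0],
    [0,0,0,0],
    [0,0,0,0],
  ],
)

```text
clock: 8.38
eef_pos: [626.5, -26.9, 82.2]
tcp_rot: [-3.141, 0.0, 1.492]
contact_force: [-0.1, 0.7, -1.6]
opening: 0.522
```

drive_tool(
  deltas=[
    [0,0,0.12,0],
    [0,0,0,0],
    [0,0,0,0],
  ],
)

```text
clock: 8.63
eef_pos: [626.7, -26.9, 81.3]
tcp_rot: [3.141, -0.0, 1.492]
contact_force: [-0.7, -0.5, 2.0]
opening: 0.515
```

Contact was at z = 81.3, as predicted. I'll release and rise.

drive_tool(
  deltas=[
    [0,0,0,0],
    [0,0,0,0],
    [0,0,0,0],
    [0,0,0,0],
    [0,0,0,0],
    [0,0,0,0],
  ],
  jaw=0,
)

```text
clock: 9.13
eef_pos: [626.6, -26.9, 81.1]
tcp_rot: [3.142, -0.0, 1.492]
contact_force: [-0.2, -0.3, -0.2]
opening: 1.003
```

drive_tool(
  deltas=[
    [0,0,-1,0],
    [0,0,-2,0],
    [0,0,-3,0],
    [0,0,-3,0],
    [0,0,-3,0],
    [0,0,-3,0],
    [0,0,0,0],
    [0,0,0,0],
  ],
)

```text
clock: 9.8
eef_pos: [627.8, -27.0, 233.9]
tcp_rot: [3.137, -0.0, 1.492]
contact_force: [-0.2, 0.3, -0.8]
opening: 0.996
```

```bash
cat > crib.py <<'E'
from h import *
import sys
# plane-segmented measure of things standing over the crib top
def over(n,name,lo,hi):
    cam=cams.camera_params(n);p,d=cams.grab_frame(n);cv2.imwrite(f'pics/{name}.png',p[:,:,::-1]);np.savez(name,p=p,d=d)
    P=pts(cam,p,d);q=P[(d>0)&(wood(p)>0)];q=q[(abs(q[:,0]-626)<100)&(abs(q[:,1]+33)<110)]
    for a,b in((lo,hi),(50,66)):
        t=q[(q[:,2]>a)&(q[:,2]<b)]
        if len(t)<30: continue
        c,wh,_=R=cv2.minAreaRect(t[:,:2].astype(np.float32));bx=cv2.boxPoints(R)
        e=max(bx[1]-bx[0],bx[2]-bx[1],key=np.linalg.norm);ax=e/np.linalg.norm(e)*np.sign(e[1] or 1)
        s=(t[:,:2]-c)@ax
        print(n,a,b,len(t),'c',np.round(c,1),'wh',np.round(wh,1),'dir',np.degrees(np.arctan2(ax[1],ax[0])).round(1),'z fit',np.polyfit(s,t[:,2],1).round(3))
s=r.sense();print(s['clock'],s['eef_pos'].round(1),s['tcp_rot'].round(3),s['qpos'].round(2))
lo,hi=float(sys.argv[2]),float(sys.argv[3])
for n in sys.argv[4:]: over(n,n+sys.argv[1],lo,hi)
E
python3 crib.py 3 68 110 wrist side
```

```text
9.8 [627.8 -27.  233.9] [ 3.137 -0.     1.492] [-0.05  0.37  1.64 -0.    1.12  0.03]
wrist 68.0 110.0 6518 c [627.5 -32.6] wh [149.4  45. ] dir 85.3 z fit [ 0.13  83.983]
wrist 50 66 8107 c [627.1 -30.1] wh [144.9 153.6] dir 176.6 z fit [ 0.    59.592]
side 68.0 110.0 779 c [623.9 -34.1] wh [153.3  46.8] dir 85.8 z fit [ 0.111 82.165]
side 50 66 983 c [623.  -35.4] wh [147.7 151. ] dir 178.5 z fit [-6.0000e-03  5.8633e+01]
```

View pics/wrist3.png

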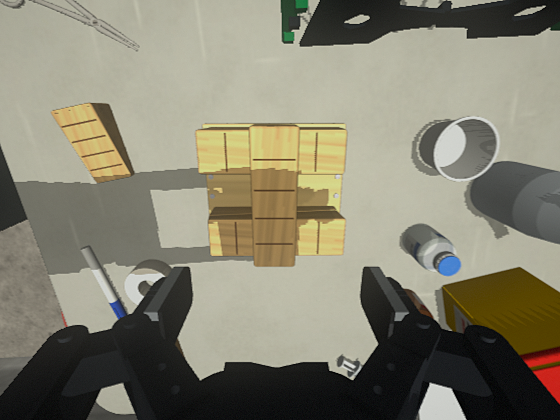

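The wrist view shows wedge A square across the middle of the crib at (274,195): measured centre (627.5,-32.6), 85.3°, level underside and thick end at +y. Now wedge B, picked with the tool turned half round so it can be flipped end for end.

drive_tool(
  deltas=[
    [-2.92,-1.6,0,0],
    [-2.92,-1.6,0,0],
    [-2.92,-1.6,0,0],
    [-2.92,-1.6,0,0],
    [-2.92,-1.6,0,0],
    [-2.92,-1.6,0,0],
    [-2.92,-1.6,0,0],
    [-2.92,-1.6,0,0],
    [-2.92,-1.6,0,0],
    [-2.92,-1.6,0,0],
  ],
)

```text
clock: 10.73
eef_pos: [442.2, -306.0, 229.6]
tcp_rot: [-3.139, -0.001, 1.492]
contact_force: [0.6, -0.5, 0.0]
opening: 0.998
```

drive_tool(
  deltas=[
    [0,0,0,0.118],
    [0,0,0,0.118],
    [0,0,0,0.118],
    [0,0,0,0.118],
    [0,0,0,0.118],
    [0,0,0,0.118],
    [0,0,0,0.118],
    [0,0,0,0.118],
    [0,0,0,0.118],
    [0,0,0,0.118],
    [0,0,0,0.118],
    [0,0,0,0.118],
  ],
)

```text
clock: 11.73
eef_pos: [443.2, -304.8, 229.5]
tcp_rot: [-3.14, 0.002, 0.07]
contact_force: [0.3, -0.2, 0.6]
opening: 1.002
```

drive_tool(
  deltas=[
    [0,0,0,0.118],
    [0,0,0,0.118],
    [0,0,0,0.118],
    [0,0,0,0.118],
    [0,0,0,0.118],
    [0,0,0,0.118],
    [0,0,0,0.118],
    [0,0,0,0.118],
    [0,0,0,0.118],
    [0,0,0,0.118],
    [0,0,0,0.118],
    [0,0,0,0.118],
  ],
)

```text
clock: 12.73
eef_pos: [443.2, -304.8, 229.5]
tcp_rot: [3.139, 0.002, -1.346]
contact_force: [0.1, -0.3, 0.4]
opening: 1.002
```

drive_tool(
  deltas=[
    [0,0,0,0.118],
    [0,0,0,0],
    [0,0,0,0],
  ],
)

```text
clock: 12.98
eef_pos: [443.5, -305.0, 229.9]
tcp_rot: [3.14, 0.001, -1.454]
contact_force: [-0.4, 0.5, -0.7]
opening: 0.999
```

```bash
python3 look.py wrist w4
```

```text
12.9833 [ 443.5 -305.   229.9] [ 3.140e+00  1.000e-03 -1.454e+00] [-0.61  0.24  1.84 -0.    1.07  2.42]
wrist [253, 111, 41, 132, 5160] c [ 447.4 -310.9] wh [ 44.5 149.2] thick 96.5 slope [-0.133 24.019] z [14.3 23.4 33.2]
wrist [50, 295, 88, 41, 1890] c [ 660.4 -106.3] wh [84.4 18.3] thick 5.6 slope [ 0.159 31.601] z [10.3 31.6 59.2]
wrist [175, 313, 18, 47, 403] c [546.5 -62. ] wh [76.8  9. ] thick -94.4 slope [-0.221 17.256] z [10.6 12.6 46.1]
wrist [86, 383, 51, 37, 1239] c [623.6  -5.5] wh [45.1 88.1] thick -86.8 slope [ 0.225 80.285] z [59.8 84.8 88.9]
```

drive_tool(
  deltas=[
    [0,-0.3,3.0,0],
    [0,0,3.0,0],
    [0,0,3.0,0],
    [0,0,3.0,0],
    [0,0,3.0,0],
    [0,0,2.3,0],
    [0,0,1.3,0],
    [0,0,1.0,0],
    [0,0,0.6,0],
    [0,0,0.1,0],
    [0,0,0,0],
    [0,0,0,0],
  ],
)

```text
clock: 14.03
eef_pos: [447.6, -305.4, 28.9]
tcp_rot: [-3.141, -0.001, -1.458]
contact_force: [-0.6, 0.2, 0.8]
opening: 0.998
```

drive_tool(
  deltas=[
    [0,0,0,0],
    [0,0,0,0],
    [0,0,0,0],
    [0,0,0,0],
    [0,0,0,0],
    [0,0,0,0],
    [0,0,0,0],
    [0,0,0,0],
  ],
  jaw=1,
  force=30,
)

```text
clock: 14.7
eef_pos: [447.3, -305.3, 28.7]
tcp_rot: [-3.141, -0.001, -1.458]
contact_force: [-1.3, 1.0, 5.1]
opening: 0.52
```

drive_tool(
  deltas=[
    [0,0,-1,0],
    [0,0,-2,0],
    [0,0,-3,0],
    [0,0,-3,0],
    [0,0,-3,0],
    [0,0,-3,0],
    [0,0,0,0],
    [0,0,0,0],
  ],
)

```text
clock: 15.37
eef_pos: [447.9, -305.6, 180.3]
tcp_rot: [-3.138, -0.003, -1.458]
contact_force: [0.6, 0.2, -2.9]
opening: 0.515
```

Run:
```python
from h import *
s=r.sense();print(s['eef_pos'],s['opening'],s['contact_force'])
p,_=cams.grab_frame('wrist');q,_=cams.grab_frame('side')
cv2.imwrite('pics/g5.png',cv2.resize(np.hstack([p,q])[:,:,::-1],(800,300)))
```

```text
[ 447.86539564 -305.60381117  180.30500791] 0.515111166100343 [ 0.55786095  0.191914   -2.94473144]
```

View pics/g5.png

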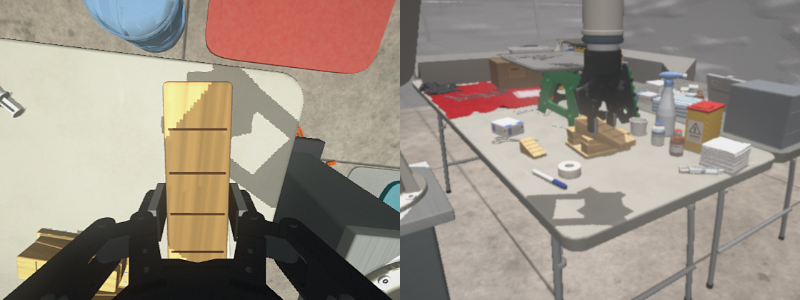

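The picture shows wedge B held straight in the jaws, with its thin end outward at (198,85). Next: turn end for end, then carry.

drive_tool(
  deltas=[
    [0,0,0,-0.118],
    [0,0,0,-0.118],
    [0,0,0,-0.118],
    [0,0,0,-0.118],
    [0,0,0,-0.118],
    [0,0,0,-0.118],
    [0,0,0,-0.118],
    [0,0,0,-0.118],
    [0,0,0,-0.118],
    [0,0,0,-0.118],
    [0,0,0,-0.118],
    [0,0,0,-0.118],
  ],
)

```text
clock: 16.47
eef_pos: [446.0, -304.3, 176.2]
tcp_rot: [-3.14, 0.003, -0.036]
contact_force: [1.2, 0.4, -1.3]
opening: 0.523
```

drive_tool(
  deltas=[
    [0,0,0,-0.118],
    [0,0,0,-0.118],
    [0,0,0,-0.118],
    [0,0,0,-0.118],
    [0,0,0,-0.118],
    [0,0,0,-0.118],
    [0,0,0,-0.118],
    [0,0,0,-0.118],
    [0,0,0,-0.118],
    [0,0,0,-0.118],
    [0,0,0,-0.118],
    [0,0,0,-0.118],
  ],
)

```text
clock: 17.47
eef_pos: [446.0, -304.3, 176.2]
tcp_rot: [-3.138, -0.001, 1.38]
contact_force: [-0.4, 0.8, -1.7]
opening: 0.52
```

drive_tool(
  deltas=[
    [0,0,0,-0.118],
    [0,0,0,0],
  ],
)

```text
clock: 17.63
eef_pos: [446.1, -304.4, 176.3]
tcp_rot: [-3.139, -0.002, 1.497]
contact_force: [0.7, -0.6, -2.1]
opening: 0.517
```

drive_tool(
  deltas=[
    [2.78,1.59,0,0],
    [2.78,1.59,0,0],
    [2.78,1.59,0,0],
    [2.78,1.59,0,0],
    [2.78,1.59,0,0],
    [2.78,1.59,0,0],
    [2.78,1.59,0,0],
    [2.78,1.59,0,0],
    [2.78,1.59,0,0],
    [2.78,1.59,0,0],
    [0,0,0,0],
    [0,0,0,0],
  ],
  force=25,
)

```text
clock: 18.63
eef_pos: [627.3, -39.0, 176.5]
tcp_rot: [-3.139, 0.0, 1.491]
contact_force: [-0.9, -0.1, -1.6]
opening: 0.515
```

```bash
python3 crib.py 6 66 100 side
python3 - <<'E'
from h import *
s=r.sense();cam=cams.camera_params('wrist');p,d=cams.grab_frame('wrist');P=pts(cam,p,d)
q=P[(d>0)&(wood(p)>0)];q=q[(abs(q[:,0]-626)<60)&(abs(q[:,1]+40)<110)&(q[:,2]>130)&(q[:,2]<240)]
print(s['eef_pos'],'held top: x',np.percentile(q[:,0],[1,99]),'ymax',q[:,1].max(),'zfit',np.polyfit(q[:,1],q[:,2],1),'far end z',q[q[:,1]>q[:,1].max()-8][:,2].mean())
cv2.imwrite('pics/w6.png',p[:,:,::-1])
E
```

```text
18.6333 [627.3 -39.  176.5] [-3.139  0.     1.491] [-0.06  0.43  1.69 -0.    1.02  0.02]
side 66.0 100.0 820 c [624.  -34.9] wh [149.4  47.8] dir 85.0 z fit [ 0.112 81.44 ]
side 50 66 982 c [623.6 -35.4] wh [146.6 153. ] dir 178.1 z fit [-4.0000e-03  5.8639e+01]
[626.6370657  -40.04552061 176.62004464] held top: x [605.23591024 653.70302193] ymax 41.121193474280666 zfit [-1.33900341e-01  1.67129425e+02] far end z 162.15359223650077
```

View pics/w6.png

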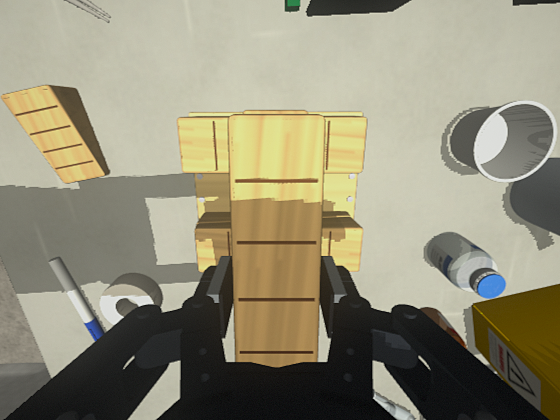

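The held wedge sits where planned: underside 28.6 mm below the TCP, level, far end at y = +41. I'll lower to just above contact, then press gently so it tilts onto the slope.

drive_tool(
  deltas=[
    [0,0,1.2,0],
    [0,0,1.5,0],
    [0,0,1.2,0],
    [0,0,0.8,0],
    [0,0,0.4,0],
    [0,0,0,0],
    [0,0,0,0],
  ],
  force=20,
)

```text
clock: 19.32
eef_pos: [627.5, -40.7, 127.1]
tcp_rot: [-3.141, 0.0, 1.491]
contact_force: [-0.7, 0.9, -1.0]
opening: 0.519
```

drive_tool(
  deltas=[
    [0,0,0.1,0],
    [0,0,0.1,0],
    [0,0,0.1,0],
    [0,0,0,0],
    [0,0,0,0],
  ],
)

```text
clock: 19.73
eef_pos: [627.5, -40.4, 124.2]
tcp_rot: [3.141, -0.0, 1.492]
contact_force: [-0.4, 0.5, -1.3]
opening: 0.514
```

drive_tool(
  deltas=[
    [0,0,0.1,0],
    [0,0,0.1,0],
    [0,0,0.1,0],
    [0,0,0,0],
  ],
)

```text
clock: 20.07
eef_pos: [627.6, -40.6, 121.2]
tcp_rot: [3.141, 0.0, 1.492]
contact_force: [-0.9, -1.7, 2.2]
opening: 0.521
```

drive_tool(
  deltas=[
    [0,0,0.1,0],
    [0,0,0.1,0],
    [0,0,0.1,0],
    [0,0,0,0],
  ],
)

```text
clock: 20.4
eef_pos: [627.7, -40.6, 118.1]
tcp_rot: [3.141, 0.0, 1.492]
contact_force: [0.5, -1.6, 3.4]
opening: 0.514
```

drive_tool(
  deltas=[
    [0,0,0.1,0],
    [0,0,0.1,0],
    [0,0,0.1,0],
    [0,0,0,0],
  ],
)

```text
clock: 20.73
eef_pos: [627.5, -40.5, 114.9]
tcp_rot: [3.142, 0.0, 1.492]
contact_force: [-0.7, -2.0, 1.3]
opening: 0.52
```

drive_tool(
  deltas=[
    [0,0,0.1,0],
    [0,0,0.1,0],
    [0,0,0,0],
  ],
)

```text
clock: 20.98
eef_pos: [627.4, -40.5, 112.9]
tcp_rot: [-3.141, 0.0, 1.492]
contact_force: [-0.8, -3.4, 2.0]
opening: 0.517
```

drive_tool(
  deltas=[
    [0,0,0.1,0],
    [0,0,0,0],
    [0,0,0,0],
  ],
)

```text
clock: 21.23
eef_pos: [627.4, -40.5, 112.0]
tcp_rot: [-3.141, -0.0, 1.492]
contact_force: [0.8, -2.2, 1.6]
opening: 0.517
```

Run:
```python
from h import *
print(r.sense()['contact_force'],r.sense()['eef_pos'])
p,_=cams.grab_frame('side');cv2.imwrite('pics/s7.png',cv2.resize(p[120:250,200:360,::-1],(800,650))[:600])
```

```text
[ 0.80382041 -2.20903721  1.64034821] [627.44849078 -40.45512311 112.00788789]
```

View pics/s7.png

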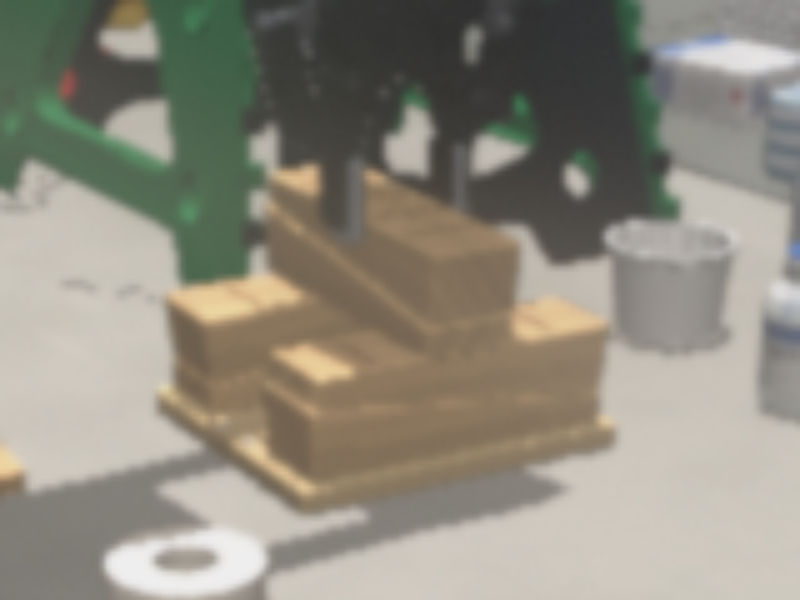

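The side crop shows the upper wedge at (400,240) tilted and lying on the lower one, almost flush. One more millimetre, then release.

drive_tool(
  deltas=[
    [0,0,0.1,0],
    [0,0,0,0],
    [0,0,0,0],
  ],
)

```text
clock: 21.53
eef_pos: [627.5, -40.5, 111.7]
tcp_rot: [3.141, 0.0, 1.492]
contact_force: [-2.5, -2.6, 8.1]
opening: 0.517
```

drive_tool(
  deltas=[
    [0,0,0,0],
    [0,0,0,0],
    [0,0,0,0],
    [0,0,0,0],
    [0,0,0,0],
    [0,0,0,0],
  ],
  jaw=0,
)

```text
clock: 22.03
eef_pos: [627.4, -40.4, 110.9]
tcp_rot: [-3.141, -0.0, 1.492]
contact_force: [0.5, -0.3, -0.6]
opening: 0.999
```

drive_tool(
  deltas=[
    [0,0,-0.5,0],
    [0,0,-1.5,0],
    [0,0,-3,0],
    [0,0,-3,0],
    [0,0,-3,0],
    [0,0,-3,0],
    [0,0,0,0],
    [0,0,0,0],
  ],
)

```text
clock: 22.7
eef_pos: [628.6, -40.5, 253.6]
tcp_rot: [3.137, -0.0, 1.492]
contact_force: [-0.3, 0.7, 0.3]
opening: 0.998
```

```bash
python3 crib.py 8 92 130 wrist side; python3 look.py wrist w8
python3 - <<'E'
from h import *
f=np.load('wrist8.npz');p,d=f['p'],f['d'];P=pts(cams.camera_params('wrist'),p,d)
q=P[(d>0)&(wood(p)>0)&(P[...,2]>90)&(P[...,2]<130)];print(len(q),q[:,2].std())
E
```

```text
22.7 [628.6 -40.5 253.6] [ 3.137 -0.     1.492] [-0.07  0.35  1.62  0.    1.16  0.01]
wrist 92.0 130.0 7225 c [629.4 -33.8] wh [151.8  46.1] dir 86.0 z fit [-3.00000e-03  1.07786e+02]
wrist 50 66 7150 c [626.9 -32.6] wh [138.  155.7] dir 175.5 z fit [ 0.    59.643]
side 92.0 130.0 723 c [625.2 -36. ] wh [152.7  46. ] dir 85.5 z fit [2.30000e-02 1.05149e+02]
side 50 66 945 c [623.8 -35.5] wh [145.4 153.9] dir 177.3 z fit [-3.0000e-03  5.8556e+01]
22.8 [627.  -40.4 250.5] [-3.141 -0.     1.492] [-0.07  0.36  1.62  0.    1.16  0.01]
wrist [61, 90, 79, 79, 3667] c [431.2  32.9] wh [46.2 84.6] thick 96.6 slope [-0.306 23.858] z [10.8 25.5 38.9]
wrist [199, 109, 147, 157, 18596] c [627.  -33.9] wh [152.1 163.1] thick -4.5 slope [3.0000e-02 7.0208e+01] z [ 11.3  60.3 108.8]
wrist [439, 253, 121, 82, 6729] c [ 897.  -196.6] wh [97.4 77.8] thick -122.8 slope [-0.246 71.557] z [ 13.4  71.7 123.2]
wrist [393, 275, 39, 37, 495] c [ 801.3 -204.1] wh [14.5 33.5] thick -28.0 slope [ 1.028 49.385] z [11.5 50.4 61.3]
8990 4.127955439944635
```

View pics/wrist8.png

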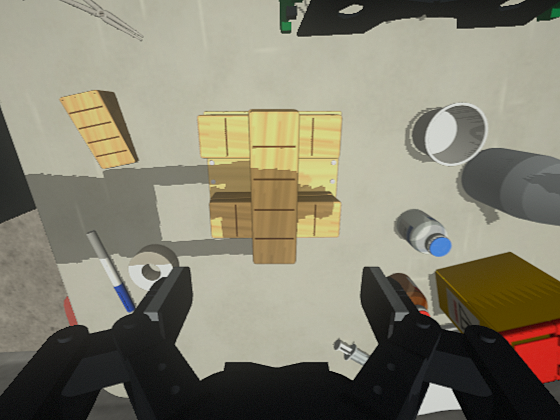

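The stack stands level. Its top is at 107.8 mm (slope -0.003), its centre is within about 3 mm of the lower wedge and the crib, and the short wedge is unmoved. Handing in.

```bash
python3 -c "
from rig import r,cams,job
print(job.sign_off(), r.sense()['clock'])"
```

```text
the job is handed in; nothing more can be done
the job is handed in; nothing more can be done
```

The crib is finished and handed in at about 23 s of the 69 s allowed. The far long wedge lies square across the middle of the bottom layer, thick end to the left. The near one, turned end for end, was pressed gently until it tilted flush onto the lower wedge's slope, then let go.

Last checks, from the wrist and side cameras:
- **Level:** the wrist camera put the stack's top at 107.8 mm against 108 expected, with slope -0.003.
- **Position:** the upper wedge's centre is within about 3 mm of the lower wedge and the crib, and within about 1° of square.
- **Clear:** the gripper is open about 14 cm above the stack, and the short wedge is where it was, within about 2 mm.
- **Disagreement:** the side camera read 2–4 mm off the wrist camera in position. It gave the top as 105.1 mm high with slope 0.023, as it had also read the lower wedge about 2 mm low. I took that as calibration and edge effects.

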